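Give the blue screwdriver its labelled place in the rack

TASK

Move the blue screwdriver from the wooden block into the one empty sleeve of the screwdriver rack, blade down and as deep as it goes, and let go of it. Then take the label holder with the blue band, slide its foot along the bench under the lip in front of that same sleeve, and push it in against the spring until it is fully home on its stops. Finish while still holding it pressed home, so that I can tighten the clamp screws, and leave the other things on the bench where they stand.

Things in the scene. Friction and masses are not known exactly. Their poses are not given: they have to be found in the camera images.
- blue_driver: Loose screwdriver, blue handle 98 mm long and 32 mm thick, round blade 80 mm long and 7 mm thick, about 90 g. It starts blade down in the middle hole of the wooden block, leaning up to 0.1 rad, tip 5 mm above the bench. x runs along it towards the tip (down when it stands). The origin is 16 mm off its axis: use the points driver_tip and driver_grip.
- driver_tip (a point): Tip of the blue screwdriver's blade, on its axis.
- driver_grip (a point): Point on the axis of the blue screwdriver's handle, 144 mm from the tip and 34 mm from the handle's end: a good place to grip it from above.
- wood_block: Fixed light wooden block, 60 mm in x, 150 mm in y, 55 mm high, with a row of three holes along y, 50 mm apart, 13 mm wide and 50 mm deep. The blue screwdriver is in the middle one, the others are empty. Origin under its centre. It may stand left or right of the label holder.
- rack: Fixed grey steel rack, 252 mm wide (y), x away from the robot, origin on the bench under its row of sleeves. Three stations at y = -80, 0 and 80 mm, in changing order: two hold a red and a yellow screwdriver (up to 205 and 225 mm high) with white label holders fitted in front, all fixed; the one with an empty sleeve and no label is free. A 50 mm high flange is 34 mm behind the sleeves.
- sleeve_mouth (a point): Centre of the mouth of the empty upright aluminium sleeve, 88 mm above the bench, axes as the rack's. Bore 13 mm, flared to 20 mm over the top 9 mm. The blue screwdriver goes in until its handle's shoulder rests on the mouth, tip about 80 mm below it.
- label_holder: Loose white L-shaped label holder, 70 g, standing on the bench: upright face plate 66 mm wide (y), 10 mm thick (x), 62 mm high, label with a blue band on its front (-x); flat foot 52 mm wide, 6 mm thick, running back from the plate, rounded nose 47 mm from the origin in +x. Origin on the underside, below the plate's middle. Pinch the plate from above, fingers along x, about 45 mm up.
- label_home (a point): Where the label holder's origin lies when it is home: on the bench, 100 mm in front of the empty sleeve's axis. The holder's axes then agree with this point's: x away from the robot, the way the foot slides in along the bench; z up. At home the plate is 2 to 3 mm from the lip's edge, as on the other two stations. Let go, the holder is pushed out by up to 5 mm.
- lip_front (a point): Middle of the front edge of the lip in front of the empty sleeve, 12 mm above the bench, axes as label_home. The lip's flat part is 8 to 11 mm above the bench, its front edge turned up to 15 mm; it covers a channel 40 mm long between side cheeks 58 mm apart, splayed at the entrance. Two clamp screw heads on top reach 16 mm.
- spring_strip (a joint): Sprung strip hidden behind that lip: 0 when free; the foot's nose meets it 5 mm before home and pushes it back to 0.005 (m) at home, where the nose meets two fixed stops. It pushes back with 3 N at first and 9 N at home.
- grease_tin: Loose grease tin with a red lid, 72 mm wide, 64 mm high, behind the rack at the left, to be left alone. Origin under its centre. Also on the bench: a big generator; a leg of its tube frame stands at about x = 0.48, y = 0.09, right of the rack: carry things past it on the robot's side.
- aerosol: Loose upright spray can, 53 mm wide, 192 mm high, at the back left, to be left alone. Origin under its centre.
- torch: Loose grey torch standing on its end, 39 mm wide, 124 mm high, right of the generator's front, to be left alone. Origin under its centre.

How it is judged:
On the way:
1. the blue screwdriver stands in the free sleeve, let go (horizontal distance between driver_tip and sleeve_mouth below 0.008 m and z of driver_tip in the frame of sleeve_mouth below -0.07 m and angle between blue_driver's own x axis and vertical above 2.95 rad and contact force between blue_driver and the fingers below 0.5 N and contact force between blue_driver and the arm below 0.5 N), for 0.2 s.
At the end, for the whole second after the job is handed in: The blue driver is in the free sleeve (tip 70 mm or more deep, near upright), not touched. The robot still presses the label holder home: at most 2 mm short, 5 mm sideways, 3 mm high, 0.08 rad off, the sprung strip back over 3 mm with over 4 N, robot on holder over 3 N (all of step 1 and x of label_holder in the frame of label_home above -0.002 m and y of label_holder in the frame of label_home between -0.005 and 0.005 m and z of label_holder in the frame of label_home below 0.003 m and angle between the x axis of label_holder and the x axis of label_home, either way round below 0.08 rad and angle between label_holder's own z axis and vertical below 0.08 rad and value of joint spring_strip above 0.003 m and contact force between label_holder and spring_strip above 4 N and (contact force between label_holder and the fingers above 3 N or contact force between label_holder and the arm above 3 N)); the arm keeps its last pose, push and grip.
It fails at once if the grease tin, spray can or torch is moved by over 30 mm (distance of any of grease_tin, aerosol, torch from where it was at the start of the episode above 0.03 m).
It also fails if it takes over 72 s, if anything falls off the work surface, if the arm or the gripper's body presses on something with over 40 N, if the wrist force passes 120 N, or if a joint passes its speed limit or range.

ROBOT

A 6-joint arm with a two-finger parallel gripper is mounted at the origin on a cart in front of the work surface, level with it; the furniture and walls round the work are solid. World frame = base frame: x ahead of the robot, y to its left, z up, the work surface at z = 0. Lengths are in m, angles in rad, forces in N, time in s.
With the tool pointing down it reaches from about 0.15 to 0.775 m from the base axis. Payload 6.1 kg.
Tool frame: the origin (TCP) lies at the very end of the fingers, on their centre line; the grasp point (between the pads) lies 19 mm behind it; z points along the fingers, y is the line along which they close (so a half turn about z gives the same grasp; the last joint's range is limited). The gripper opens to 85 mm and grips with 20 to 120 N. Pads are 22 mm wide; open, the fingers measure 114 mm over their backs; the gripper's body (76 mm by 85 mm) begins 54 mm behind the grasp point. The pads swing forward as they close: fully open they stand 13 mm farther back than shut.
Start: joints at [1.155, 0.126, -0.04, 1.405, 0, 1.571], TCP at [0.212, 0.48, 0.231] pointing down, gripper open.
Joint ranges: [-2.72, 2.72], [-0.95, 1.95], [-1.27, 1.35], [-1.78, 2.02], [-1.46, 1.47], [-3.14, 3.14]. Speed limits (rad/s): [2.39, 2.39, 3.01, 3.14, 3.14, 3.14].

INTERFACE

Orientations are given as a 3x3 rotation matrix whose columns are the frame's x, y, z axes.
In Python, from cell import sensors, vision, ticket gives the robot as it stands. The module is installed in compiled form; this text tells all that it offers.
- The arm moves only by the shell command python3 -m jog 'ROWS'. ROWS is JSON, a list of rows, each a list of 7 numbers: the shift along the tool's x, y, z in mm, then the turn, a rotation vector about the tool's x, y, z in degrees, then the finger opening in mm, from 0 to 85.4. In form: [[dx, dy, dz, ax, ay, az, gripper], ...]. A call has 1 to 20 rows; each row shifts and turns the commanded pose from where the row before left it, along the tool's axes as they then stand; what a row does not reach is not made up. A row lasts 1/8 s, in which the tool goes at most 62.5 mm and 10.7 degrees, less where a joint would pass 70% of its speed; a pose out of reach is approached as far as the arm can. A call is refused whole if a number of a shift passes 62.5 or a number of a turn 10.7, either way. A call with a gripper value outside its range is refused whole. The fingers move at their own pace and stop on an object; the grip force is fixed at half the most. Time passes only in rows, so rows that do not move let the fingers close. It gives the time, the measured TCP pose, the force, the opening and the grip force at its end, in the units of the state.
- sensors.observe(): the state, without advancing time (a new reading comes with each control period).
- vision.camera(name): name is "side" or "top"; returns (picture, depth): 420x560x3 uint8, blue, green, red; 420x560 float32, m along the optical axis (not along the pixel's ray), 0 where there is no reading.
- vision.camera_info(name): a dict with "fovy" (degrees; the focal length in pixels is half the picture's height over the tangent of half this angle, whatever the lens; pixels are square), "cx", "cy" (the principal point, pixels), "dist" ([k1, k2, p1, p2, k3] as OpenCV has them; the pictures are not rectified), "pose" (4x4, takes a point from camera to world coordinates). Camera axes: x right, y up, looking along -z (the intrinsics and any distortion apply to the point x, -y, -z); pixel columns grow to the right and rows downward; lengths in m; the calibration is good to about 2 mm. A picture is of the moment at which its call begins. camera_info takes no time and is no camera call.
- ticket.close_job(): hands the job in; it is judged then, once.
The state is a dict: "clock": time; "q": joint angles; "joint_vel": joint speeds; "tau": joint torques, N m; "tcp_pos": TCP position; "tcp_rot": TCP orientation; "ft_force": force on the tool from outside, world axes, zero at the start; "torque": the same for the moment, N m; "finger_gap": finger opening in m; "grip_force": force on a finger pad.
Only numpy, scipy, OpenCV 4.12 (cv2) and the standard library are available. Lean on these libraries where they do the work, as an engineer would, in place of code of your own. Each camera call takes 0.05 s, during which the arm holds its last target. There are 200 camera calls.

## Working session

There is one attempt and no reset: what is moved stays moved. The work goes in short steps, Python scripts to look and compute and a shell command to move; the robot and the scene stay as the last step left them, time stands still between calls to the robot, and variables do not carry over. Pictures are saved under pics/ and viewed, at most 10 in all, crops included, and the job is handed in when it is done.

```bash
mkdir -p pics
cat > h.py <<'E'
import numpy as np, cv2
from cell import sensors, vision, ticket
def K(n):
    i=vision.camera_info(n); f=210/np.tan(np.radians(i["fovy"])/2)
    return np.array([[f,0,i["cx"]],[0,f,i["cy"]],[0,0,1]]),np.array(i["dist"],float),np.array(i["pose"])
def rays(n,px):
    k,d,T=K(n); u=cv2.undistortPoints(np.array(px,float).reshape(-1,1,2),k,d).reshape(-1,2)
    r=np.c_[u[:,0],-u[:,1],-np.ones(len(u))]
    return T[:3,3],r@T[:3,:3].T      # scaled so that depth multiplies
def onz(n,px,z):
    o,r=rays(n,px); return o+r*((z-o[2])/r[:,2])[:,None]
def pts(n,px,dep):
    o,r=rays(n,px); return o+r*np.asarray(dep)[:,None]
def cloud(n,depth,mask):
    v,u=np.nonzero(mask&(depth>0)); return pts(n,np.c_[u,v],depth[v,u]),np.c_[u,v]
E
python3 - <<'E'
from h import *
for n in("side","top"):
    p,d=vision.camera(n); cv2.imwrite(f"pics/{n}0.png",p); np.savez(f"{n}0.npz",p=p,d=d)
    k,ds,T=K(n); print(n,k[0],k[1],ds,"\n",T.round(3),(d>0).mean())
print(sensors.observe())
E
```

```text
side [486.37534522   0.         279.27952368] [  0.         486.37534522 213.56493812] [-0.10052308  0.          0.          0.          0.        ] 
 [[-0.861  0.358 -0.361  0.052]
 [-0.508 -0.623  0.595  0.91 ]
 [-0.012  0.696  0.718  1.064]
 [ 0.     0.     0.     1.   ]] 0.9959608843537415
top [397.54888047   0.         274.5246169 ] [  0.         397.54888047 205.66005044] [-0.03788871  0.          0.          0.          0.        ] 
 [[ 0.002  0.982 -0.189  0.348]
 [-1.     0.002  0.002  0.131]
 [ 0.003  0.189  0.982  1.095]
 [ 0.     0.     0.     1.   ]] 0.9960501700680272
{'clock': 0.1, 'q': array([ 1.15498104e+00,  1.26351095e-01, -4.04866701e-02,  1.40539290e+00,
       -5.79363669e-06,  1.57080415e+00]), 'joint_vel': array([ 0.00182578, -0.00128916,  0.00340977,  0.00133397, -0.00213142,
        0.00063448]), 'tau': array([ 6.68641660e-04, -4.36907816e+01,  3.53604770e+01,  1.37922820e-02,
        9.06517835e-05, -5.16920011e-06]), 'tcp_pos': array([0.21192484, 0.47993864, 0.23059917]), 'tcp_rot': array([[-9.14784142e-01,  4.03942624e-01, -5.74081298e-04],
       [ 4.03943032e-01,  9.14783198e-01, -1.31445593e-03],
       [-5.80485356e-06, -1.43433958e-03, -9.99998971e-01]]), 'ft_force': array([-0.52271898,  0.31261879, -0.59884419]), 'torque': array([ 0.06152085, -0.05628492,  0.01369587]), 'grip_force': 0.0, 'finger_gap': 0.0854906480355073}
```

View pics/side0.png

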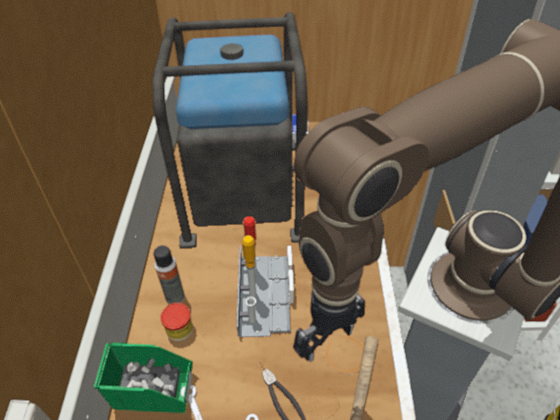

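View pics/top0.png

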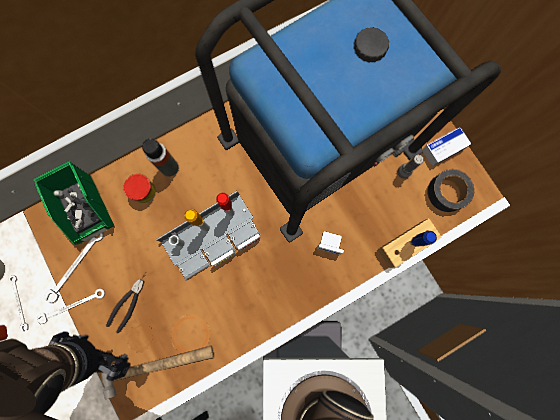

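The top view shows the rack, yawed about 20–25°, with the empty sleeve's ring at about (173,240). Yellow is at (192,216), red at (223,200), the label holder at (330,243) and the blue driver in its block at (428,238). The side view shows the sleeve ring at (251,302), and the arm hides the holder and the driver. Next I'll zoom in and measure.

Run:
```python
from h import *
a=np.load("top0.npz");p,d=a["p"],a["d"]; s=np.load("side0.npz");ps,dsd=s["p"],s["d"]
c1=cv2.resize(p[180:290,150:270],None,fx=3.3,fy=3.3,interpolation=cv2.INTER_CUBIC)
c2=cv2.resize(p[200:280,310:445],None,fx=2.9,fy=2.9,interpolation=cv2.INTER_CUBIC)
c3=cv2.resize(ps[240:345,225:305],None,fx=3.3,fy=3.3,interpolation=cv2.INTER_CUBIC)
im=np.zeros((600,800,3),np.uint8); im[:c1.shape[0],:c1.shape[1]]=c1; im[:c3.shape[0],400:400+c3.shape[1]]=c3; im[365:365+c2.shape[0],:c2.shape[1]]=c2
cv2.imwrite("pics/crops.png",im)
# blue driver
h=cv2.cvtColor(p,cv2.COLOR_BGR2HSV)
reg=np.zeros(d.shape,bool); reg[215:260,395:450]=1
m=(h[...,0]>100)&(h[...,0]<130)&(h[...,1]>130)&reg
P,px=cloud("top",d,m); print("blue",m.sum(),px.min(0),px.max(0)); 
for z0 in np.arange(.08,.2,.01):
    q=P[(P[:,2]>z0)&(P[:,2]<z0+.01)]
    if len(q): print(round(z0,2),len(q),q.min(0).round(4),q.max(0).round(4))
# wood block top
P,px=cloud("top",d,reg|True&(np.indices(d.shape)[1]>375)&(np.indices(d.shape)[1]<450)&(np.indices(d.shape)[0]>212)&(np.indices(d.shape)[0]<275))
q=P[abs(P[:,2]-.055)<.004]; print("block",len(q),cv2.minAreaRect((q[:,:2]*1000).astype(np.float32)),q[:,2].mean())
# holder
r=np.zeros(d.shape,bool); r[225:265,310:350]=1
P,px=cloud("top",d,r); 
for lo,hi in((.052,.07),(.004,.01),(.01,.05)):
    q=P[(P[:,2]>lo)&(P[:,2]<hi)]; print("holder",lo,len(q),cv2.minAreaRect((q[:,:2]*1000).astype(np.float32)),q[:,2].mean())
# rack heights cloud
r=np.zeros(d.shape,bool); r[185:285,150:270]=1
P,px=cloud("top",d,r)
q=P[(P[:,2]>.053)&(P[:,2]<.07)&(P[:,1]<.4)];print("plates",len(q),cv2.minAreaRect((q[:,:2]*1000).astype(np.float32)))
q=P[(P[:,2]>.008)]
g=P[(px[:,0]<185)&(px[:,1]<252)&(P[:,2]>.08)&(P[:,2]<.1)]; print("sleeve",len(g),g.mean(0),g.min(0),g.max(0))
```

```text
blue 262 [412 231] [435 245]
0.09 15 [ 0.4402 -0.2287  0.0936] [ 0.4604 -0.2191  0.0994]
0.1 3 [ 0.4424 -0.225   0.1001] [ 0.4473 -0.2224  0.1011]
0.11 11 [ 0.4382 -0.2258  0.1147] [ 0.458  -0.2166  0.1198]
0.12 15 [ 0.4373 -0.2272  0.1225] [ 0.462  -0.2168  0.1299]
0.13 15 [ 0.4365 -0.229   0.1309] [ 0.4606 -0.2172  0.1398]
0.14 16 [ 0.4358 -0.2286  0.14  ] [ 0.4627 -0.217   0.1485]
0.15 22 [ 0.4372 -0.2273  0.1504] [ 0.4633 -0.2169  0.1593]
0.16 18 [ 0.4361 -0.2297  0.1605] [ 0.464  -0.2171  0.1698]
0.17 58 [ 0.4374 -0.2464  0.1702] [ 0.4661 -0.2166  0.18  ]
0.18 89 [ 0.4392 -0.2444  0.1801] [ 0.4648 -0.2185  0.1862]
block 937 ((451.8511962890625, -233.60580444335938), (60.95459747314453, 150.2788848876953), 31.566207885742188) 0.054897304978812025
holder 0.052 102 ((435.983154296875, -18.40725326538086), (66.04901123046875, 10.310901641845703), 74.9079360961914) 0.06083903936023047
holder 0.004 227 ((450.52874755859375, -23.235084533691406), (106.71253967285156, 103.7259292602539), 86.26895141601562) 0.006351472936811049
holder 0.01 51 ((455.18017578125, -22.19635772705078), (63.48759078979492, 51.44150161743164), 74.56916046142578) 0.03183795063744281
plates 243 ((496.97711181640625, 248.6429443359375), (139.06857299804688, 292.9096374511719), 32.53436279296875)
sleeve 48 [0.45329236 0.38759978 0.08603952] [0.44216993 0.37495249 0.08049852] [0.46561266 0.39743801 0.09198972]
```

View pics/crops.png

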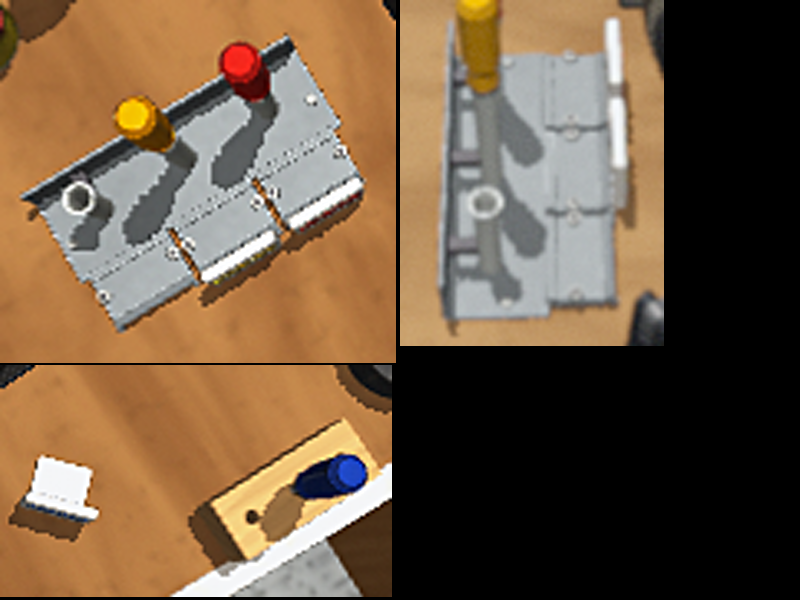

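The crops confirm three things:
- The left station is the free one, with its sleeve ring at top-view (173.6,239.7) and side-view (250.8,301.5).
- The holder's foot points up and away.
- The driver stands near-upright in the block.

I'll do one refinement of the sleeve and the rack yaw before moving.

Run:
```python
from h import *
S=[]
for n,(u,v) in(("top",(173.6,239.7)),("side",(250.8,301.5))):
    a=np.load(n+"0.npz");p=a["p"];h=cv2.cvtColor(p,cv2.COLOR_BGR2HSV)
    vv,uu=np.indices(p.shape[:2]); m=(h[...,2]>170)&(h[...,1]<60)&(np.hypot(uu-u,vv-v)<9)
    c=np.c_[uu[m],vv[m]].astype(np.float32); hull=cv2.convexHull(c); e=cv2.minEnclosingCircle(c); x,y,w,hh=cv2.boundingRect(c.astype(int))
    M=cv2.moments(hull); ce=(M["m10"]/M["m00"],M["m01"]/M["m00"])
    print(n,m.sum(),e,ce,onz(n,[ce],.088).round(4)); S.append(rays(n,[ce]))
(o1,r1),(o2,r2)=S; A=np.c_[r1[0],-r2[0]]; t=np.linalg.lstsq(A,o2-o1,rcond=None)[0]; print("tri",(o1+t[0]*r1[0]).round(4),(o2+t[1]*r2[0]).round(4))
a=np.load("top0.npz");p,d=a["p"],a["d"];r=np.zeros(d.shape,bool); r[228:272,205:265]=1
P,px=cloud("top",d,r)
def yaw(q):
    (c,wh,an)=cv2.minAreaRect((q[:,:2]*1000).astype(np.float32)); l=cv2.fitLine((q[:,:2]*1000).astype(np.float32),cv2.DIST_HUBER,0,.01,.01).ravel()
    print(len(q),np.round(c,1),np.round(wh,1),an, "line dir deg",np.degrees(np.arctan2(l[1],l[0])),"pt",l[2:])
q=P[(P[:,2]>.056)&(P[:,2]<.066)];
cen=q[:,:2].mean(0); print("plates"); yaw(q)
t=(q[:,1]); md=(t.min()+t.max())/2
for s in(t<md,t>=md): yaw(q[s])
r=np.zeros(d.shape,bool); r[185:245,150:250]=1
P,px=cloud("top",d,r); q=P[(P[:,2]>.044)&(P[:,2]<.054)]; l0=np.array([.453,.387]); n=np.array([np.cos(np.radians(28)),np.sin(np.radians(28))])
print("flange"); yaw(q[((q[:,:2]-l0)@n>.02)&((q[:,:2]-l0)@n<.06)])
# holder plate, driver
r=np.zeros(d.shape,bool); r[225:265,310:350]=1
P,px=cloud("top",d,r); print("holder"); yaw(P[(P[:,2]>.057)&(P[:,2]<.066)]); 
q=P[(P[:,2]>.0045)&(P[:,2]<.009)]; q=q[np.hypot(*(q[:,:2]-[.458,-.022]).T)<.028]; yaw(q)
```

```text
top 85 ((173.73077392578125, 239.88461303710938), 8.758027076721191) (173.87910798122064, 240.5950704225352) [[0.451  0.3846 0.088 ]]
side 82 ((247.19354248046875, 301.0242004394531), 8.064709663391113) (248.49603174603175, 301.1653439153439) [[0.4588 0.3892 0.088 ]]
tri [0.4513 0.3853 0.0852] [0.4593 0.3885 0.0868]
plates
192 [432.2 231.3] [ 10.5 144.7] 32.18372344970703 line dir deg -58.076168 pt [431.76822 231.39316]
95 [453.4 197.7] [10.5 65.1] 32.225833892822266 line dir deg -57.703423 pt [453.26996 196.60382]
97 [411.  265.4] [ 9.9 64.5] 31.979902267456055 line dir deg -57.982906 pt [410.72977 265.32657]
flange
121 [523.8 337. ] [  5.8 250.8] 31.438800811767578 line dir deg -58.17724 pt [505.2718  366.90994]
holder
93 [435.8 -18.4] [66.   9.7] 75.32039642333984 line dir deg 74.65399 pt [435.6135   -18.021791]
152 [460.8 -22.4] [49.8 48.8] 40.0076904296875 line dir deg 76.3305 pt [462.33246  -23.796797]
```

```bash
python3 -m jog '[[0,0,-10,0,0,8.5,85],[0,0,-10,0,0,8.5,85],[0,0,0,0,0,8.6,85],[0,0,0,0,0,8.6,85],[-43,-10,0,0,0,0,85],[-43,-10,0,0,0,0,85],[-43,-10,0,0,0,0,85],[-43,-10,0,0,0,0,85],[-43,-10,0,0,0,0,85],[-43,-10,0,0,0,0,85],[-43,-10,0,0,0,0,85],[-43,-10,0,0,0,0,85],[-43,-10,0,0,0,0,85],[-43,-10,0,0,0,0,85]]'
```

```text
clock: 1.85
tcp_pos: [0.355, 0.0611, 0.2511]
tcp_rot: [[-0.53, 0.848, -0.0], [0.848, 0.53, 0.0], [0.0, -0.0, -1.0]]
ft_force: [0.5, 0.2, 0.1]
finger_gap: 0.0847
grip_force: 0.0
```

```bash
python3 -m jog '[[-43,-10,0,0,0,0,85],[-43,-10,0,0,0,0,85],[-43,-10,0,0,0,0,85],[-43,-10,0,0,0,0,85],[-43,-11,0,0,0,0,85],[-43,-11,0,0,0,0,85],[-42,-11,0,0,0,0,85],[0,0,0,0,0,0,85],[0,0,0,0,0,0,85]]'
python3 - <<'E'
from h import *
for n in("side",):
    p,d=vision.camera(n); cv2.imwrite("pics/s1.png",p)
print(sensors.observe()["tcp_pos"])
E
```

```text
clock: 2.98
tcp_pos: [0.4515, -0.2302, 0.2508]
tcp_rot: [[-0.529, 0.848, -0.001], [0.848, 0.529, 0.001], [0.001, -0.001, -1.0]]
ft_force: [0.5, 0.1, 0.3]
finger_gap: 0.0852
grip_force: 0.0
[ 0.45148947 -0.22987868  0.25114203]
```

View pics/s1.png

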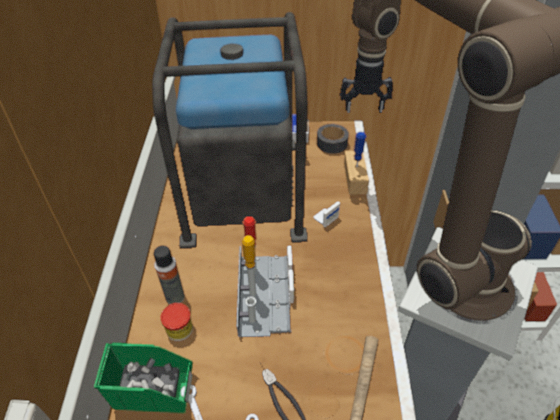

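The side view shows the driver upright at (359,148), with the gripper directly above it at about (367,95). I'll descend and grip.

```bash
python3 -m jog '[[-2,-1,20,0,0,0,85],[0,0,25,0,0,0,85],[0,0,25,0,0,0,85],[0,0,25,0,0,0,85],[0,0,15,0,0,0,85],[0,0,11,0,0,0,85],[0,0,0,0,0,0,85],[0,0,0,0,0,0,25],[0,0,0,0,0,0,25],[0,0,0,0,0,0,25],[0,0,0,0,0,0,25],[0,0,0,0,0,0,25],[0,0,0,0,0,0,25],[0,0,0,0,0,0,25]]'
```

```text
clock: 4.78
tcp_pos: [0.4524, -0.233, 0.1309]
tcp_rot: [[-0.53, 0.848, 0.001], [0.848, 0.53, -0.001], [-0.001, 0.001, -1.0]]
ft_force: [-0.4, -0.1, 5.2]
finger_gap: 0.0308
grip_force: 59.1
```

```bash
python3 -m jog '[[0,0,-15,0,0,0,25],[0,0,-25,0,0,0,25],[0,0,-30,0,0,0,25],[0,0,-30,0,0,0,25],[0,0,-25,0,0,0,25],[0,0,-10,0,0,0,25],[34,6,0,0,0,0,25],[34,6,0,0,0,0,25],[34,6,0,0,0,0,25],[34,6,0,0,0,0,25],[34,6,0,0,0,0,25],[34,6,0,0,0,0,25],[34,6,0,0,0,0,25],[34,6,0,0,0,0,25],[36,6,0,0,0,0,25],[36,5,0,0,0,0,25]]' && python3 -m jog '[[23,19,0,0,0,0,25],[23,19,0,0,0,0,25],[23,19,0,0,0,0,25],[23,19,0,0,0,0,25],[23,19,0,0,0,0,25],[23,19,0,0,0,0,25],[23,19,0,0,0,0,25],[20,17,0,0,0,0,25],[0,10,0,0,0,0,25],[0,20,0,0,0,0,25],[0,20,0,0,0,0,25],[0,0,0,0,0,0,25],[0,0,0,0,0,0,25]]'
python3 - <<'E'
from h import *
o=sensors.observe(); R=o["tcp_rot"]; t=o["tcp_pos"]; print(t,R[:,2],o["ft_force"])
print("tool mm to sleeve",(R.T@(np.array([.4533,.3865,t[2]])-t)*1000).round(1))
for n in("side","top"):
    p,d=vision.camera(n); cv2.imwrite(f"pics/c_{n}.png",p); np.savez(f"c_{n}.npz",p=p,d=d)
    k,ds,T=K(n)
    for name,w in(("tip est",t+[0,0,.019-.144]),("sleeve",[.4533,.3865,.088])):
        c=T[:3,:3].T@(np.array(w)-T[:3,3]); print(n,name,cv2.projectPoints(np.array([[c[0],-c[1],-c[2]]]),np.zeros(3),np.zeros(3),k,ds)[0].ravel().round(1))
    im=cv2.resize(p[200:350,180:360] if n=="side" else p[190:310,130:290],None,fx=2.2,fy=2.2) ; cv2.imwrite(f"pics/cc_{n}.png",im)
a=cv2.imread("pics/cc_side.png");b=cv2.imread("pics/cc_top.png");im=np.zeros((600,800,3),np.uint8);im[:a.shape[0],:a.shape[1]]=a;im[:b.shape[0],400:400+b.shape[1]]=b;cv2.imwrite("pics/cc.png",im[:340])
E
```

```text
clock: 6.78
tcp_pos: [0.3191, 0.0911, 0.2648]
tcp_rot: [[-0.529, 0.848, -0.001], [0.848, 0.529, -0.0], [0.0, -0.001, -1.0]]
ft_force: [0.0, 0.6, -0.5]
finger_gap: 0.0308
grip_force: 59.3
clock: 8.4
tcp_pos: [0.3934, 0.3488, 0.2651]
tcp_rot: [[-0.529, 0.849, -0.001], [0.849, 0.529, -0.001], [-0.0, -0.001, -1.0]]
ft_force: [-0.5, -0.5, -0.7]
finger_gap: 0.0309
grip_force: 59.6
[0.39344477 0.34882858 0.26507764] [-8.48254800e-04 -8.18280027e-04 -9.99999305e-01] [-0.45077555 -0.49822513 -0.73888391]
tool mm to sleeve [ 0.3 70.7 -0.1]
side tip est [280.4 287.7]
side sleeve [251.  301.3]
top tip est [182.3 262.5]
top sleeve [173.2 239.7]
```

View pics/cc.png

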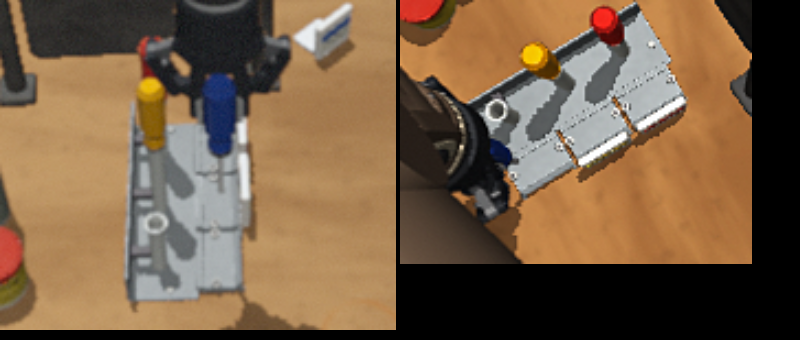

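The crop shows the blade tip at side-view (280,287) and the ring at (250.5,301). Both match the predicted positions to under 1 px. I'll go over the sleeve and start the insertion.

```bash
python3 -m jog '[[0,15,0,0,0,0,25],[0,20,0,0,0,0,25],[0,20,0,0,0,0,25],[0,16,0,0,0,0,25],[0,0,15,0,0,0,25],[0,0,15,0,0,0,25],[0,0,10,0,0,0,25],[0,0,10,0,0,0,25],[0,0,5,0,0,0,25],[0,0,5,0,0,0,25],[0,0,5,0,0,0,25],[0,0,5,0,0,0,25],[0,0,0,0,0,0,25]]'
```

```text
clock: 10.12
tcp_pos: [0.4539, 0.3871, 0.1948]
tcp_rot: [[-0.53, 0.848, -0.001], [0.848, 0.53, -0.0], [-0.0, -0.001, -1.0]]
ft_force: [0.0, -0.2, -0.7]
finger_gap: 0.0306
grip_force: 59.7
```

```bash
python3 -m jog '[[0,0,10,0,0,0,25],[0,0,10,0,0,0,25],[0,0,10,0,0,0,25],[0,0,10,0,0,0,25],[0,0,8,0,0,0,25],[0,0,5,0,0,0,25],[0,0,4,0,0,0,25],[0,0,2,0,0,0,25],[0,0,1,0,0,0,25],[0,0,0,0,0,0,25]]'
```

```text
clock: 11.38
tcp_pos: [0.4541, 0.3873, 0.1354]
tcp_rot: [[-0.53, 0.848, 0.0], [0.848, 0.53, 0.0], [0.0, 0.0, -1.0]]
ft_force: [0.4, 0.3, -1.7]
finger_gap: 0.0308
grip_force: 59.7
```

```bash
python3 -m jog '[[0,0,1,0,0,0,25],[0,0,0,0,0,0,25],[0,0,0,0,0,0,70],[0,0,0,0,0,0,70],[0,0,0,0,0,0,70],[0,0,0,0,0,0,70],[0,0,-10,0,0,0,70],[0,0,-20,0,0,0,70],[0,0,-30,0,0,0,70],[0,0,-30,0,0,0,70],[0,0,-20,0,0,0,70],[0,-30,0,0,0,0,70],[0,-40,0,0,0,0,70],[0,-50,0,0,0,0,70],[0,-50,0,0,0,0,85],[0,-10,0,0,0,0,85],[0,0,0,0,0,0,85]]'
python3 - <<'E'
from h import *
o=sensors.observe();print(o["tcp_pos"])
for n in("side","top"):
    p,d=vision.camera(n); np.savez(f"d_{n}.npz",p=p,d=d); cv2.imwrite(f"pics/d_{n}.png",p)
    h=cv2.cvtColor(p,cv2.COLOR_BGR2HSV); vv,uu=np.indices(d.shape)
    m=(h[...,0]>100)&(h[...,0]<130)&(h[...,1]>130)&((abs(uu-245)<50)&(abs(vv-270)<60) if n=="side" else (abs(uu-165)<40)&(abs(vv-230)<40))
    P,px=cloud(n,d,m)
    if len(P): 
        print(n,len(P),P.min(0).round(4),P.max(0).round(4)); q=P[P[:,2]>P[:,2].max()-.012]; print("top",q.mean(0),q[:,:2].min(0),q[:,:2].max(0))
b=[cv2.resize(cv2.imread("pics/d_side.png")[200:350,180:360],None,fx=2.2,fy=2.2),cv2.resize(cv2.imread("pics/d_top.png")[175:325,130:310],None,fx=2.2,fy=2.2)]
cv2.imwrite("pics/dd.png",np.hstack(b))
E
```

```text
clock: 13.5
tcp_pos: [0.3014, 0.2921, 0.2453]
tcp_rot: [[-0.53, 0.848, 0.002], [0.848, 0.53, 0.002], [0.0, 0.002, -1.0]]
ft_force: [0.1, -0.0, -1.0]
finger_gap: 0.085
grip_force: 0.0
[0.30143694 0.29214287 0.24530231]
side 328 [0.4372 0.3722 0.0933] [0.465  0.4023 0.1879]
top [0.45126305 0.38746268 0.18231677] [0.43720468 0.37221538] [0.46496127 0.40002544]
top 216 [0.4364 0.3678 0.0329] [0.4668 0.3969 0.1872]
top [0.45076355 0.3813024  0.18194978] [0.43643774 0.36882421] [0.46682835 0.39693655]
```

View pics/dd.png

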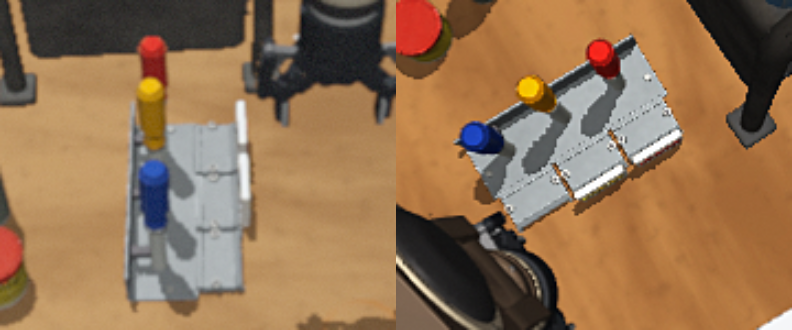

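The driver stands in the sleeve, with its top at z = 0.187 (expected 0.186), seen at side-view (250,288). Next is the label holder; I'll cross-check its pose from the side camera.

```bash
python3 -m jog '[[-20,-15,0,0,0,0,85],[-33,-17,0,0,0,0,85],[-36,-17,0,0,0,0,85],[-36,-17,0,0,0,0,85],[-36,-17,0,0,0,0,85],[-36,-17,0,0,0,0,85],[-36,-17,0,0,0,0,85],[-34,-16,0,0,0,0,85],[0,0,10,0,0,9.4,85],[0,0,20,0,0,9.4,85],[0,0,30,0,0,9.4,85],[0,0,30,0,0,9.4,85],[0,0,30,0,0,9.4,85],[0,0,0,0,0,0,85]]'
python3 - <<'E'
from h import *
p,d=np.load("d_side.npz")["p"],np.load("d_side.npz")["d"]
r=np.zeros(d.shape,bool); r[190:235,305:350]=1
P,px=cloud("side",d,r); q=P[(P[:,2]>.054)&(P[:,2]<.068)]; print(len(q),q[:,2].max(),cv2.minAreaRect((q[:,:2]*1000).astype(np.float32)))
q=P[(P[:,2]>.02)&(P[:,2]<.055)]; print(len(q),cv2.minAreaRect((q[:,:2]*1000).astype(np.float32)))
q=P[(P[:,2]>.0045)&(P[:,2]<.008)&(np.hypot(*(P[:,:2]-[.46,-.024]).T)<.04)]; print(len(q),cv2.minAreaRect((q[:,:2]*1000).astype(np.float32)))
o=sensors.observe();R,t=o["tcp_rot"],o["tcp_pos"];print(t,np.degrees(np.arctan2(R[1,1],R[0,1])),(R.T@(np.array([.4358,-.0184,t[2]])-t)*1000).round(1))
E
```

```text
clock: 15.35
tcp_pos: [0.3292, -0.0051, 0.1226]
tcp_rot: [[0.258, 0.966, -0.005], [0.966, -0.258, 0.0], [-0.001, -0.004, -1.0]]
ft_force: [0.7, -0.2, -0.1]
finger_gap: 0.0852
grip_force: 0.0Traceback (most recent call last):
  File "<stdin>", line 4, in <module>
    return umr_maximum(a, axis, None, out, keepdims, initial, where)
ValueError: zero-size array to reduction operation maximum which has no identity
```

Run:
```python
from h import *
p,d=np.load("c_side.npz")["p"],np.load("c_side.npz")["d"]
r=np.zeros(d.shape,bool); r[190:240,310:350]=1
P,px=cloud("side",d,r); 
for lo,hi in((.054,.068),(.02,.055)):
    q=P[(P[:,2]>lo)&(P[:,2]<hi)]
    if len(q): print(len(q),q[:,2].max(),cv2.minAreaRect((q[:,:2]*1000).astype(np.float32)))
o=sensors.observe();R,t=o["tcp_rot"],o["tcp_pos"];print(t,np.degrees(np.arctan2(R[1,1],R[0,1])),(R.T@(np.array([.4358,-.0184,t[2]])-t)*1000).round(1))
```

```text
78 0.06701029344290044 ((437.63934326171875, -14.846920013427734), (66.41935729980469, 13.651962280273438), 73.78284454345703)
137 0.054793050541961597 ((433.3354187011719, -14.993846893310547), (67.1081314086914, 11.021284103393555), 69.28886413574219)
[ 0.32921658 -0.00513045  0.12261065] -14.944511730915083 [ 14.7 106.4  -0.5]
```

```bash
python3 -m jog '[[3,20,0,0,0,0,85],[5,30,0,0,0,0,85],[5,30,0,0,0,0,85],[3,26,0,0,0,0,85],[0,0,0,0,0,0,85],[0,0,20,0,0,0,85],[0,0,25,0,0,0,85],[0,0,25,0,0,0,85],[0,0,20,0,0,0,85],[0,0,6,0,0,0,85],[0,0,0,0,0,0,85],[0,0,0,0,0,0,40],[0,0,0,0,0,0,40],[0,0,0,0,0,0,5],[0,0,0,0,0,0,5],[0,0,0,0,0,0,5],[0,0,0,0,0,0,5],[0,0,0,0,0,0,5]]'
```

```text
clock: 17.6
tcp_pos: [0.4366, -0.017, 0.0285]
tcp_rot: [[0.259, 0.966, 0.0], [0.966, -0.259, -0.0], [0.0, 0.0, -1.0]]
ft_force: [-0.4, -0.6, 4.8]
finger_gap: 0.0093
grip_force: 59.1
```

```bash
python3 -m jog '[[0,0,-10,0,0,0,5],[0,0,-20,0,0,0,5],[0,0,-20,0,0,0,5],[0,-20,0,0,0,0,5],[0,-30,0,0,0,0,5],[0,-30,0,0,0,0,5],[0,-30,0,0,0,0,5],[0,0,0,0,0,-9.4,5],[0,0,0,0,0,-9.4,5],[0,0,0,0,0,-9.4,5],[0,0,0,0,0,-9.4,5],[0,0,0,0,0,-9.4,5],[0,0,0,0,0,0,5]]'
python3 - <<'E'
from h import *
o=sensors.observe();R,t=o["tcp_rot"],o["tcp_pos"];print(o["ft_force"],np.degrees(np.arctan2(R[1,1],R[0,1])),(R.T@(np.array([.3177,.3013,t[2]])-t)*1000).round(1))
E
```

```text
clock: 19.23
tcp_pos: [0.3285, 0.0116, 0.0774]
tcp_rot: [[-0.528, 0.849, -0.002], [0.849, 0.528, 0.0], [0.001, -0.001, -1.0]]
ft_force: [0.7, -0.4, -1.4]
finger_gap: 0.0094
grip_force: 58.6
[ 0.68139776 -0.41789064 -1.39407031] 31.882412095250185 [251.7 143.8   0. ]
```

```bash
python3 -m jog '[[20,5,0,0,0,0,5],[32,15,0,0,0,0,5],[32,18,0,0,0,0,5],[32,18,0,0,0,0,5],[32,18,0,0,0,0,5],[32,18,0,0,0,0,5],[32,18,0,0,0,0,5],[25,18,0,0,0,0,5],[15,15,0,0,0,0,5],[0,0,15,0,0,0,5],[0,0,10,0,0,0,5],[0,0,0,0,0,0,5],[0,0,0,0,0,0,5]]'
python3 - <<'E'
from h import *
o=sensors.observe();R,t=o["tcp_rot"],o["tcp_pos"];print(t,o["ft_force"],np.degrees(np.arctan2(R[1,1],R[0,1])),(R.T@(np.array([.3686,.3331,t[2]])-t)*1000).round(1))
b=[]
for n,sl in(("side",np.s_[230:400,230:410]),("top",np.s_[200:330,130:290])):
    p,d=vision.camera(n); np.savez(f"e_{n}.npz",p=p,d=d); b.append(cv2.resize(p[sl],(396,374)))
cv2.imwrite("pics/ee.png",np.hstack(b))
d,p=np.load("e_side.npz")["d"],np.load("e_side.npz")["p"]; h=cv2.cvtColor(p,cv2.COLOR_BGR2HSV)
m=(h[...,2]>150)&(h[...,1]<50); P,px=cloud("side",d,m)
n=np.array([.848,.530]);y=np.array([-.530,.848]); 
W=P[:,:2]-[.3686,.3331]; X,Y=W@n,W@y; k=(X>-.1)&(X<.02)&(abs(Y)<.06)&(P[:,2]<.13)
print("white near", k.sum()); 
for z in np.arange(0,.12,.01):
    j=k&(P[:,2]>=z)&(P[:,2]<z+.01)
    if j.any(): print(round(z,2),j.sum(),X[j].min().round(4),X[j].max().round(4),Y[j].min().round(4),Y[j].max().round(4))
E
```

```text
clock: 20.85
tcp_pos: [0.3181, 0.3003, 0.0533]
tcp_rot: [[-0.529, 0.849, -0.0], [0.849, 0.529, -0.0], [-0.0, -0.0, -1.0]]
ft_force: [-0.3, -0.4, -0.4]
finger_gap: 0.0091
grip_force: 58.6
[0.31805623 0.30029993 0.05330307] [-0.31561057 -0.39763896 -0.36616879] 31.90425216593831 [ 1.1 60.2 -0. ]
white near 500
0.0 38 -0.0368 0.0196 -0.0576 0.0318
0.01 87 0.0048 0.02 -0.0597 0.0352
0.02 121 -0.0527 0.0048 -0.0497 0.0236
0.03 159 -0.0542 -0.013 -0.0262 0.025
0.04 1 0.0049 0.0049 -0.0486 -0.0486
0.05 6 -0.0511 0.0049 -0.0489 0.0093
0.06 10 -0.0509 0.0049 -0.0598 0.0093
0.08 58 -0.0645 -0.0557 -0.0219 0.032
0.09 2 -0.0606 -0.0597 -0.0078 0.0017
```

View pics/ee.png

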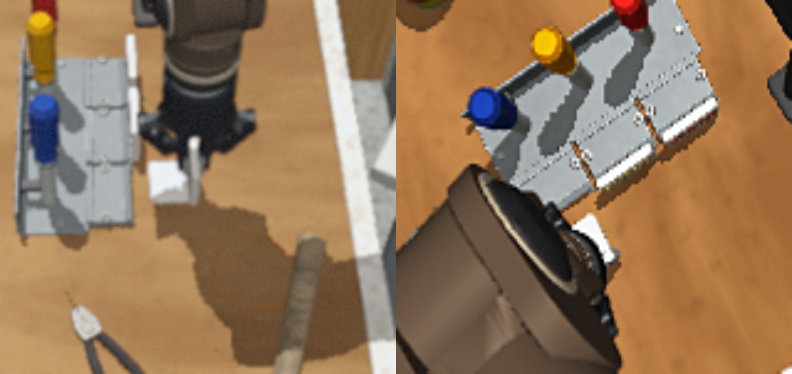

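The side crop shows the holder held upright, with its foot square to the lip and its nose about 15 mm in front of the lip's edge. I'll lower it to the bench, then measure the sideways offset in that view.

```bash
python3 -m jog '[[0,-2,10,0,0,0,5],[0,0,8,0,0,0,5],[0,0,4,0,0,0,5],[0,0,1,0,0,0,5],[0,0,0,0,0,0,5],[0,0,0,0,0,0,5]]'
python3 - <<'E'
from h import *
o=sensors.observe();print(o["tcp_pos"],o["ft_force"],o["torque"])
p,d=vision.camera("side"); np.savez("f_side.npz",p=p,d=d); h=cv2.cvtColor(p,cv2.COLOR_BGR2HSV)
n=np.array([.848,.530]);y=np.array([-.530,.848]);H=np.array([.3686,.3331])
m=((h[...,2]>140)&(h[...,1]<60)).astype(np.uint8)
vv,uu=np.nonzero(m); q=onz("side",np.c_[uu,vv],.008)[:,:2]-H; X,Y=q@n,q@y
k=(X>-.058)&(X<-.008)&(abs(Y)<.045); print("foot",k.sum(),cv2.minAreaRect((np.c_[X,Y][k]*1000).astype(np.float32)))
for x in np.arange(-.056,-.008,.004):
    j=k&(abs(X-x)<.002)
    if j.any(): print(round(x,3),(Y[j].min()*1e3).round(1),(Y[j].max()*1e3).round(1))
# neighbour plate top edge, z=.062
q=onz("side",np.c_[uu,vv],.062)[:,:2]-H; X,Y=q@n,q@y; k=(abs(X)<.008)&(Y>-.2)&(Y<-.02); print("plates Y",np.sort(Y[k]*1000)[[0,1,2,-3,-2,-1]].round(1),"X",np.percentile(X[k],[2,98]))
c=p[270:350,240:330]; cv2.imwrite("pics/f.png",cv2.resize(c,None,fx=7,fy=7,interpolation=cv2.INTER_CUBIC))
E
```

```text
clock: 21.7
tcp_pos: [0.3165, 0.3001, 0.0305]
tcp_rot: [[-0.53, 0.848, 0.0], [0.848, 0.53, 0.0], [0.0, 0.0, -1.0]]
ft_force: [0.1, 1.3, -1.1]
finger_gap: 0.0094
grip_force: 58.6
[0.3164875  0.30011825 0.03050626] [ 0.05794402  1.26841339 -1.06375627] [-0.01160014  0.01011762  0.01936397]
foot 313 ((-35.649112701416016, -1.9370098114013672), (52.744178771972656, 44.78633499145508), 87.9277572631836)
-0.056 -9.7 25.1
-0.052 -12.8 25.0
-0.048 -15.9 24.9
-0.044 -28.1 24.8
-0.04 -28.2 24.7
-0.036 -28.3 24.5
-0.032 -28.5 24.3
-0.028 -28.6 24.2
-0.024 -28.8 24.0
-0.02 -28.9 23.9
-0.016 -29.0 23.8
-0.012 -8.2 17.9
plates Y [-194.9 -194.8 -191.6  -20.8  -20.7  -20.6] X [-0.00490641  0.00777419]
```

View pics/f.png

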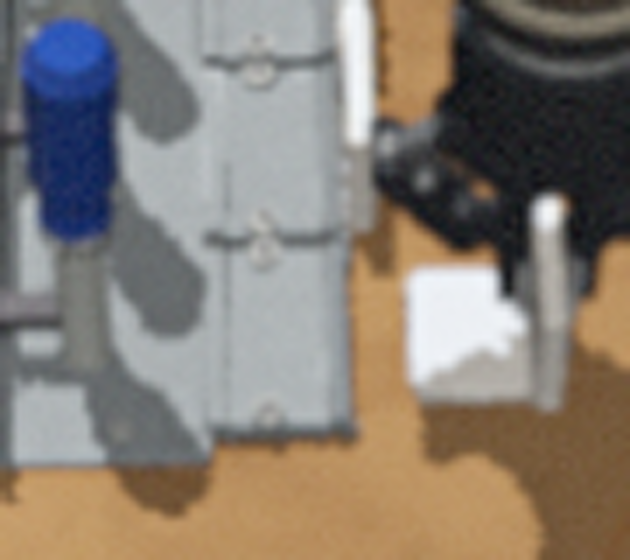

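Run:
```python
from h import *
n=np.array([.848,.530]);y=np.array([-.530,.848]);H=np.array([.3686,.3331])
px=[(240+a/7,270+b/7) for a,b in[(330,64),(340,240),(208,60),(208,238),(260,72),(264,250),(268,412),(203,0),(213,425),(335,150),(350,425)]]
q=onz("side",px,.012)[:,:2]-H; print(np.c_[q@n,q@y].round(4)*1000)
q=onz("side",[(240+408/7,270+270/7),(240+415/7,270+393/7)],.006)[:,:2]-H; print("nose",np.c_[q@n,q@y].round(4)*1000)
```

```text
[[   9.6 -118.1]
 [   8.8  -38.5]
 [  56.  -121.6]
 [  57.   -41. ]
 [  36.3 -115.3]
 [  36.7  -35.1]
 [  36.9   32.4]
 [  57.6 -150.5]
 [  56.3   37. ]
 [   9.1  -78.4]
 [   8.2   38.6]]
nose [[-15.7 -28.6]
 [-15.5  22.9]]
```

```bash
python3 -m jog '[[3,0,0,0,0,0,5],[0,0,1,0,0,0,5],[0,0,0,0,0,0,5]]'; python3 -m jog '[[0,0,1,0,0,0,5],[0,0,0,0,0,0,5]]';python3 -m jog '[[0,0,0.5,0,0,0,5],[0,0,0,0,0,0,5]]'
```

```text
clock: 22.12
tcp_pos: [0.3146, 0.3025, 0.0292]
tcp_rot: [[-0.53, 0.848, -0.0], [0.848, 0.53, -0.0], [-0.0, -0.0, -1.0]]
ft_force: [-0.1, 0.2, -0.6]
finger_gap: 0.009
grip_force: 58.6
clock: 22.38
tcp_pos: [0.3148, 0.3025, 0.0285]
tcp_rot: [[-0.53, 0.848, 0.0], [0.848, 0.53, 0.0], [0.0, 0.0, -1.0]]
ft_force: [-1.1, -0.7, 3.0]
finger_gap: 0.0094
grip_force: 59.0
clock: 22.62
tcp_pos: [0.3148, 0.3026, 0.0285]
tcp_rot: [[-0.53, 0.848, 0.0], [0.848, 0.53, 0.0], [0.0, 0.001, -1.0]]
ft_force: [-2.4, -1.2, 8.5]
finger_gap: 0.0093
grip_force: 60.2
```

```bash
python3 -m jog '[[0,3,-0.5,0,0,0,5],[0,4,0,0,0,0,5],[0,4,0,0,0,0,5],[0,4,0,0,0,0,5],[0,4,0,0,0,0,5],[0,4,0,0,0,0,5],[0,0,0,0,0,0,5]]'; python3 -m jog '[[0,4,0,0,0,0,5],[0,4,0,0,0,0,5],[0,4,0,0,0,0,5],[0,4,0,0,0,0,5],[0,4,0,0,0,0,5],[0,4,0,0,0,0,5],[0,0,0,0,0,0,5]]'
```

```text
clock: 23.5
tcp_pos: [0.3341, 0.3146, 0.0285]
tcp_rot: [[-0.53, 0.848, -0.001], [0.848, 0.53, -0.0], [0.0, -0.001, -1.0]]
ft_force: [-2.6, -1.9, 5.7]
finger_gap: 0.0094
grip_force: 59.8
clock: 24.38
tcp_pos: [0.3545, 0.3273, 0.0286]
tcp_rot: [[-0.53, 0.848, -0.001], [0.848, 0.53, -0.0], [0.0, -0.001, -1.0]]
ft_force: [-3.5, -1.6, 6.1]
finger_gap: 0.0095
grip_force: 59.7
```

```bash
python3 -m jog '[[0,3,0,0,0,0,5],[0,3,0,0,0,0,5],[0,2,0,0,0,0,5],[0,0,0,0,0,0,5]]'; python3 -m jog '[[0,2,0,0,0,0,5],[0,1,0,0,0,0,5],[0,0,0,0,0,0,5]]';python3 -m jog '[[0,2,0,0,0,0,5],[0,0,0,0,0,0,5]]';python3 -m jog '[[0,2,0,0,0,0,5],[0,0,0,0,0,0,5]]'
```

```text
clock: 24.88
tcp_pos: [0.3609, 0.3314, 0.0286]
tcp_rot: [[-0.53, 0.848, -0.001], [0.848, 0.53, -0.0], [0.0, -0.001, -1.0]]
ft_force: [-4.5, -2.0, 7.5]
finger_gap: 0.0088
grip_force: 59.9
clock: 25.25
tcp_pos: [0.3633, 0.3328, 0.0286]
tcp_rot: [[-0.53, 0.848, -0.001], [0.848, 0.53, -0.001], [0.0, -0.001, -1.0]]
ft_force: [-4.0, -2.7, 8.2]
finger_gap: 0.0096
grip_force: 59.9
clock: 25.5
tcp_pos: [0.3641, 0.3334, 0.0286]
tcp_rot: [[-0.53, 0.848, -0.003], [0.848, 0.53, -0.001], [0.0, -0.003, -1.0]]
ft_force: [-7.9, -4.7, 11.3]
finger_gap: 0.0093
grip_force: 60.5
clock: 25.75
tcp_pos: [0.3649, 0.3338, 0.0286]
tcp_rot: [[-0.53, 0.848, -0.004], [0.848, 0.53, -0.002], [0.0, -0.005, -1.0]]
ft_force: [-11.5, -7.6, 15.6]
finger_gap: 0.0092
grip_force: 61.2
```

```bash
python3 -m jog '[[0,0,-0.7,0,0,0,5],[0,0,0,0,0,0,5],[0,0,0,0,0,0,5]]';python3 -m jog '[[0,2,0,0,0,0,5],[0,0,0,0,0,0,5],[0,0,0,0,0,0,5]]';python3 -m jog '[[0,2,-0.3,0,0,0,5],[0,0,0,0,0,0,5],[0,0,0,0,0,0,5]]'
python3 - <<'E'
from h import *
p,d=vision.camera("side");np.savez("g_side.npz",p=p,d=d); cv2.imwrite("pics/g.png",cv2.resize(p[250:340,240:330],None,fx=6.5,fy=6.5,interpolation=cv2.INTER_CUBIC)); print(sensors.observe()["torque"])
E
```

```text
clock: 26.12
tcp_pos: [0.3653, 0.3341, 0.0287]
tcp_rot: [[-0.53, 0.848, -0.004], [0.848, 0.53, -0.002], [0.0, -0.004, -1.0]]
ft_force: [-8.8, -5.0, 8.2]
finger_gap: 0.0094
grip_force: 60.1
clock: 26.5
tcp_pos: [0.3663, 0.3347, 0.0287]
tcp_rot: [[-0.53, 0.848, -0.005], [0.848, 0.53, -0.003], [0.0, -0.006, -1.0]]
ft_force: [-11.0, -6.3, 11.9]
finger_gap: 0.0093
grip_force: 60.6
clock: 26.88
tcp_pos: [0.3674, 0.3353, 0.0288]
tcp_rot: [[-0.53, 0.848, -0.006], [0.848, 0.53, -0.003], [0.0, -0.007, -1.0]]
ft_force: [-11.7, -6.9, 13.0]
finger_gap: 0.0091
grip_force: 60.7
[-1.41394145  2.36733941  0.06632879]
```

View pics/g.png

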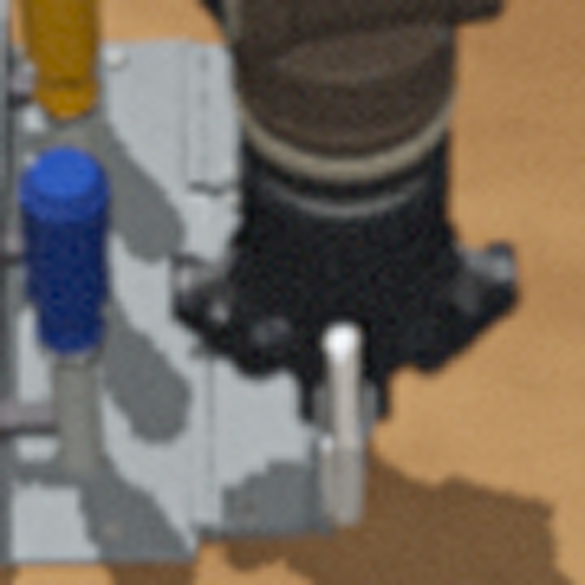

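The view shows the plate close to the lip's edge at about (335,500) in the crop, upright, with the driver untouched. The holder is still advancing against the spring, so I'll push on until it is hard against the stops.

```bash
for i in 1; do python3 -m jog '[[0,2,-0.3,0,0,0,5],[0,0,0,0,0,0,5],[0,0,0,0,0,0,5]]';python3 -m jog '[[0,2,-0.3,0,0,0,5],[0,0,0,0,0,0,5],[0,0,0,0,0,0,5]]'; python3 -m jog '[[0,2,-0.3,0,0,0,5],[0,0,0,0,0,0,5],[0,0,0,0,0,0,5]]'; done | grep -E "pos|force"
```

```text
tcp_pos: [0.3679, 0.3355, 0.0289]
ft_force: [-15.2, -9.0, 15.5]
grip_force: 61.2
tcp_pos: [0.3685, 0.3358, 0.0291]
ft_force: [-19.3, -11.8, 18.4]
grip_force: 61.8
tcp_pos: [0.369, 0.336, 0.0292]
ft_force: [-22.6, -14.5, 21.4]
grip_force: 62.4
```

```bash
python3 -m jog '[[0,0,-0.8,0,0,0,5],[0,0,0,0,0,0,5],[0,0,0,0,0,0,5],[0,0,0,0,0,0,5]]'
python3 - <<'E'
from h import *
o=sensors.observe();R=o["tcp_rot"];print("tilt",np.degrees(np.arccos(-R[2,2])),"yaw",np.degrees(np.arctan2(R[1,1],R[0,1])))
p,d=vision.camera("side"); h=cv2.cvtColor(p,cv2.COLOR_BGR2HSV)
n=np.array([.848,.530]);y=np.array([-.530,.848]);H=np.array([.3686,.3331])
m=(h[...,2]>110)&(h[...,1]<50)
P,px=cloud("side",d,m); W=P[:,:2]-H; X,Y=W@n,W@y
c=np.load("c_side.npz"); hc=cv2.cvtColor(c["p"],cv2.COLOR_BGR2HSV); Pc,_=cloud("side",c["d"],(hc[...,2]>110)&(hc[...,1]<50)); Wc=Pc[:,:2]-H; Xc,Yc=Wc@n,Wc@y
for nm,X_,Y_,Z in(("mine",X,Y,P[:,2]),("neighbour",Xc,Yc+.08,Pc[:,2])):
    j=(abs(X_)<.02)&(abs(Y_)<.045)&(Z>.02)&(Z<.066)
    for lo,hi in((.02,.04),(.04,.055),(.055,.066)):
        k=j&(Z>=lo)&(Z<hi)
        if k.any(): print(nm,lo,k.sum(),"X",(np.percentile(X_[k],[5,50,95])*1e3).round(1),"Y",(np.percentile(Y_[k],[2,98])*1e3).round(1),"z",Z[k].max().round(4))
E
```

```text
clock: 28.55
tcp_pos: [0.369, 0.336, 0.0293]
tcp_rot: [[-0.531, 0.848, -0.013], [0.848, 0.53, -0.008], [-0.0, -0.015, -1.0]]
ft_force: [-21.0, -11.9, 15.6]
finger_gap: 0.0092
grip_force: 61.6
tilt 0.8697574581230338 yaw 32.041612659094355
mine 0.02 25 X [-5.   3.2 14.1] Y [ 9.  33.9] z 0.0395
mine 0.04 18 X [-2.   5.8 13.3] Y [ 9.6 35.6] z 0.0544
mine 0.055 76 X [-2.   2.4  6.9] Y [-14.  35.] z 0.0654
neighbour 0.02 21 X [-2.9  2.3  6.5] Y [ 6.8 34.3] z 0.0396
neighbour 0.04 18 X [-4.4 -0.1  6.5] Y [-10.3  33.8] z 0.0545
neighbour 0.055 88 X [-2.8  1.9  6.1] Y [-29.   31.4] z 0.0659
```

```bash
python3 -c "
from cell import ticket; print(ticket.close_job())"
```

```text
the job is handed in; nothing more can be done
None
```

The blue screwdriver is in the free (left) sleeve, fully down and let go. The label holder is held pressed home on its stops with about 24 N, measured within about 1 mm of the neighbouring label's position. The job is handed in at about 28.6 s; I have not seen the judge's verdict.

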